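# Roll a flatted bar flat-up in the V-blocks and hold it down

### The arm

A 6-joint arm with a two-finger parallel gripper is mounted at the origin on a cart in front of the work surface, level with it; the furniture and walls round the work are solid. World frame = base frame: x ahead of the robot, y to its left, z up, the work surface at z = 0. Lengths are in mm, angles in rad, forces in N, time in s.
With the tool pointing down it reaches from about 300 to 875 mm from the base axis. Payload 6.4 kg.
Tool frame: the origin (TCP) lies at the very end of the fingers, on their centre line; the grasp point (between the pads) lies 19 mm behind it; z points along the fingers, y is the line along which they close (so a half turn about z gives the same grasp; the last joint's range is limited). The gripper opens to 88 mm and grips with 3 to 60 N. Pads are 18 mm wide; open, the fingers measure 123 mm over their backs; the gripper's body (75 mm by 187 mm) begins 45 mm behind the grasp point.
Start: joints at [-1.348, 0.181, 1.607, -0, 1.354, -0.206], TCP at [239.091, -522.95, 238.714] pointing down, gripper open.
Joint ranges: [-2.99, 2.99], [-0.89, 2.07], [0.3, 2.58], [-1.14, 4.28], [0, 2.63], [-3.12, 3.12]. Speed limits (rad/s): [2.57, 2.57, 3.01, 3.14, 3.14, 3.14].

### API

Orientations are given as a unit quaternion [w, x, y, z].
In Python, from station import r gives the robot as it stands.
- The arm moves only by the tool drive_tool, never from a script. Its argument "steps" is a list of rows, each a list of 5 numbers: the opening, from -1 (shut) to 1 (fully open), so that 0 is half open, then the shift along the world's x, y, z in mm, then the turn about the world's z in degrees. In form: [[jaw, dx, dy, dz, roll], ...]. A call has 1 to 20 rows; each row shifts and turns the commanded pose from where the row before left it; what a row does not reach is not made up. A row lasts 1/10 s, in which the tool goes at most 50 mm and 8.59 degrees, less where a joint would pass 70% of its speed; a pose out of reach is approached as far as the arm can. A call is refused whole if a number of a shift passes 50 or a number of a turn 8.59, either way. A call with a gripper value outside its range is refused whole. The fingers move at their own pace and stop on an object; the grip force is fixed at half the most. Time passes only in rows, so rows that do not move let the fingers close. It gives the time, the measured TCP pose, the force, the opening and the grip force at its end, in the units of the state.
- r.read_state(): the state, without advancing time (a new reading comes with each control period).
- r.camera(name): name is "scene" or "top" or "wrist"; returns (picture, depth): 480x640x3 uint8, red, green, blue; 480x640 float32, mm along the optical axis (not along the pixel's ray), 0 where there is no reading.
- r.get_calibration(name): a dict with "vertical_fov" (degrees; the focal length in pixels is half the picture's height over the tangent of half this angle, whatever the lens; pixels are square), "cx", "cy" (the principal point, pixels), "R" (3x3) and "t" (3): a world point X has camera coordinates R X + t; the wrist camera has in their place "tool_from_camera" (4x4, takes a point from camera to tool coordinates, whose origin is the TCP and whose axes are the flange's). Camera axes: x right, y down, z forward; pixel columns grow to the right and rows downward; lengths in mm; the calibration is good to about 2 mm. A picture is of the moment at which its call begins: read the wrist's pose just before it. get_calibration takes no time and is no camera call.
- r.close_job(): hands the job in; it is judged then, once.
The state is a dict: "time_s": time; "joints": joint angles; "qvel": joint speeds; "joint_torque": joint torques, N m; "tcp_pos": TCP position; "tcp_rot": TCP orientation; "ft_force": force on the tool from outside, world axes, zero at the start; "ft_torque": the same for the moment, N m; "grip_width": finger opening in mm; "gripper_force": force on a finger pad.
Only numpy, scipy, OpenCV 4.12 (cv2) and the standard library are available. Lean on these libraries where they do the work, as an engineer would, in place of code of your own. Each camera call takes 0.05 s, during which the arm holds its last target. There are 200 camera calls.

### The job

Lift the dark round bar out of the leaning wooden cradle, lay it in the two grey V-blocks of the drilling jig with its flatted end towards the red hold-down, and let go. Then, leaving it in the V-blocks, roll it there until the bright flat on its end faces straight up, let go again, and only then swing the red hold-down over by its black ball until its rubber pad lies flat on that flat. Do not drop or bang the bar, and leave the other things on the bench alone.

Things in the scene. Friction and masses are not known exactly. Their poses are not given: they have to be found in the camera images.
- round_bar: dark round metal bar, 44 mm diameter, 200 mm long, about 0.6 kg. Origin on its axis, 90 mm from the plain end, 110 mm from the flatted end (balance point: grip here). z axis along the bar to the flatted end; x axis points out of the flat. Starts in the cradle, flatted end up and away from the robot, x axis turned 110 to 180 degrees, either way, from the bar's upper side
- bar_flat (a point): centre of the bright milled flat, on the bar at x = 14, z = 94 mm. The flat is 34 mm wide, 14 mm from the axis (8 mm cut off), and takes the last 32 mm of the flatted end; the rest of the bar is round
- cradle: fixed brown wood cradle: two 24 mm thick V saddles, 90 mm gap between for fingers, a stop under the low end. Origin = where the bar's origin lies, mid-gap, 130 mm up. z axis along the groove, rising 35 degrees away from the robot; x axis points into the groove (35 degrees from down): grip approaching along +x, closing along y, lift out along -x. 50 mm of room under the bar's axis
- jig: fixed jig: plywood base (x -75 to 180 mm, 100 wide, 18 thick), two grey V-blocks (90 degree V, 72 mm wide, tops 107 mm up) at x = -69 to -45 and 45 to 69 mm, and the hold-down's post. Origin on the bench under mid-gap; x axis along the groove to the hold-down, z up. Fingers fit in the gap, with 92 mm of room under the bar's axis. The bar turns with friction and stays as left
- jig_groove (a point): point on the groove's axis, mid-gap, 110 mm over the bench: the bar's origin comes here when laid in, its z axis along the jig's x. The pad meets the flat only if the bar lies within 8 mm of this lengthwise
- hold_down (a joint): hinge (rad) of the red hold-down, axis along the jig's y at jig x = 150 mm, 124 mm up. 0 = level, pad flat on an upward flat; grows as it opens, to 1.9; starts 1.45 to 1.75. Stays as left above 0.5 rad, near level it sinks by itself; about 2 N at the ball moves it. If the flat is not up, the pad stops degrees high: open and roll on. With no bar it goes to -0.15
- hold_down_knob (a point): centre of the black ball, 22 mm diameter, by which the hold-down is swung; it runs on a 67 mm circle about the hinge: at joint angle a it lies at jig x = 150 - 50 cos a + 45 sin a, height 124 + 50 sin a + 45 cos a (mm). When closed, 16 mm clear under the ball to the red arm (30 mm wide, 12 thick); a 10 mm stem joins them
- bit_can: bystander, leave alone: tin can of pencils and files, 106 mm across, 179 mm tall; origin under its middle
- glue_bottle: bystander, leave alone: yellow glue bottle with orange cap, 201 mm tall; origin under its middle
- tape_measure: bystander, leave alone: tape measure, 64 mm tall; origin under its middle
- sanding_block: bystander, leave alone: cork sanding block, 60 x 105 x 29 mm; origin under its middle
- pliers: bystander, leave alone: red-handled pliers lying flat, 171 mm; origin under its middle
- chisel: bystander, leave alone: chisel with a light wooden handle, 250 mm; origin under its middle
- spring_clamp: bystander, leave alone: black and orange spring clamp lying flat, 123 mm; origin under its middle
- grey_parts_box: bystander, leave alone: grey steel parts box, 101 x 140 x 85 mm; origin under its middle

How it is judged:
By the outcome, as a careful person would: the job done as asked, in the order asked, and still so for the second after the job is handed in, with the robot touching nothing.
It also fails if it takes over 72 s, if anything falls off the work surface, if the arm or the gripper's body presses on something with over 40 N, if the wrist force passes 120 N, or if a joint passes its speed limit or range.

## Working session

There is one attempt and no reset: what is moved stays moved. The work goes in short steps, Python scripts to look and compute and a tool call to move; the robot and the scene stay as the last step left them, time stands still between calls to the robot, and variables do not carry over. Pictures are saved under pics/ and viewed, at most 10 in all, crops included, and the job is handed in when it is done.

Besides the shell and the picture viewer there is one more tool, called after "Call:" in YAML: its name, and indented under it one key for each argument. drive_tool: Moves the arm, as the interface text tells. Its arguments: {"type":"object","properties":{"steps":{"type":"array"}},"required":["steps"]}

```bash
mkdir -p pics
cat > h.py <<'E'
import numpy as np,cv2
from station import r
from scipy.spatial.transform import Rotation as Rn
def K(n):
    c=r.get_calibration(n); f=240/np.tan(np.radians(c["vertical_fov"]/2)); return f,c
def snap(n):
    s=r.read_state(); p,d=r.camera(n); f,c=K(n)
    v,u=np.mgrid[:480,:640]; C=np.dstack([(u-c["cx"])/f*d,(v-c["cy"])/f*d,d]).reshape(-1,3)
    if n=="wrist":
        T=np.array(c["tool_from_camera"]); q=s["tcp_rot"]; R=Rn.from_quat([q[1],q[2],q[3],q[0]]).as_matrix()
        W=(C@T[:3,:3].T+T[:3,3])@R.T+s["tcp_pos"]
    else: W=(C-np.array(c["t"]))@np.array(c["R"])
    W=W.reshape(480,640,3); W[d==0]=np.nan
    return p,d,W
def save(fn,p): cv2.imwrite("pics/"+fn,cv2.cvtColor(p,cv2.COLOR_RGB2BGR))
E
python3 - <<'E'
from h import *
for n in("top","scene"):
    p,d,W=snap(n); save(n+"0.png",p); np.savez("/tmp/%s.npz"%n,p=p,W=W)
print(r.read_state()); print(r.get_calibration("wrist")); c=r.get_calibration("top");print(c); print(r.get_calibration("scene"))
E
```

```text
{'time_s': 0.1, 'joints': array([-1.34832742e+00,  1.81421195e-01,  1.60784668e+00, -7.31036828e-06,
        1.35380840e+00, -2.06314156e-01]), 'qvel': array([-0.00093555,  0.00024368,  0.00036266, -0.00131063, -0.00028976,
        0.0006995 ]), 'joint_torque': array([-9.05571000e-06, -4.34824955e+01, -3.42697442e+01,  7.03839585e-02,
        3.40386329e-02, -3.42770761e-05]), 'tcp_pos': array([ 238.96860619, -522.49125872,  237.95548991]), 'tcp_rot': array([-7.41759502e-04,  9.77105592e-01,  2.12753643e-01, -9.56060370e-06]), 'ft_force': array([-0.70078784,  0.97102068,  0.7594564 ]), 'ft_torque': array([-0.00025968,  0.00914127,  0.02002526]), 'gripper_force': 0.0, 'grip_width': 88.6141684436652}
{'vertical_fov': 62.61819834776088, 'cx': 315.29230491048077, 'cy': 241.41036965633847, 'tool_from_camera': array([[-6.06312334e-04, -9.66279408e-01, -2.57495121e-01,
         6.55257083e+01],
       [ 9.99999635e-01, -4.30948332e-04, -7.37472671e-04,
        -1.49117790e+00],
       [ 6.01637563e-04, -2.57495474e-01,  9.66279317e-01,
        -1.45616315e+02],
       [ 0.00000000e+00,  0.00000000e+00,  0.00000000e+00,
         1.00000000e+00]])}
{'vertical_fov': 46.04427362233379, 'cx': 320.26770106669164, 'cy': 245.16168168966053, 'R': array([[-0.01349609, -0.99988792, -0.00648094],
       [-0.98084622,  0.01449809, -0.19424338],
       [ 0.19431558,  0.00373528, -0.98093196]]), 't': array([ 105.08571247,  623.1202578 , 1317.01293959])}
{'vertical_fov': 43.55461770568224, 'cx': 321.8944549347292, 'cy': 243.056351821188, 'R': array([[ 0.70676727, -0.70744237, -0.00230533],
       [-0.35661066, -0.3534522 , -0.86481234],
       [ 0.61099007,  0.61204316, -0.50208994]]), 't': array([-374.92492235,  345.25882498, 1310.44338496])}
```

View pics/top0.png

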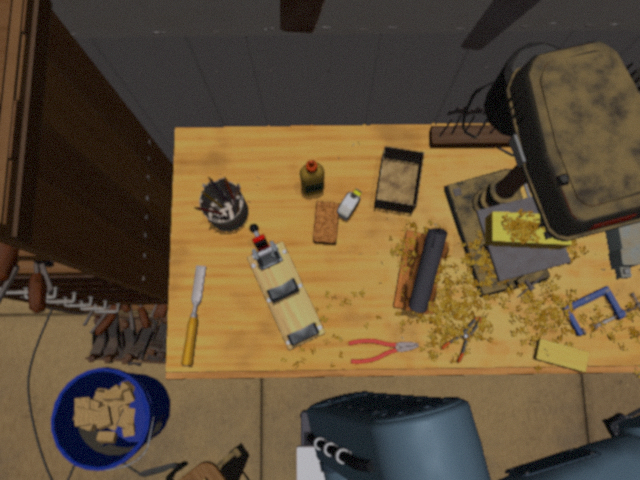

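View pics/scene0.png

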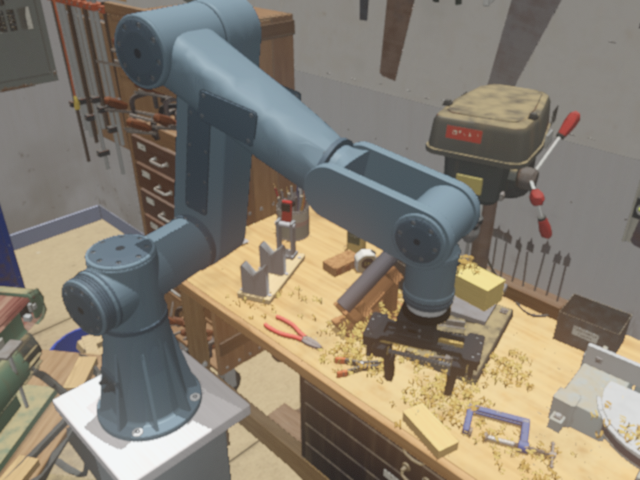

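Run:
```python
from h import *
from scipy.optimize import least_squares
D=np.load("/tmp/top.npz");p,W=D["p"].astype(int),D["W"]
def box(u0,u1,v0,v1): 
    m=np.zeros((480,640),bool); m[v0:v1,u0:u1]=1; return m
# jig V-block tops & base
b=box(235,335,215,360)
Z=W[...,2]
base=W[b&(abs(Z-18)<6)]
m=b&(Z>98)&(Z<113)
n,l,st,ce=cv2.connectedComponentsWithStats(m.astype(np.uint8))
for i in range(1,n):
    if st[i,4]>25:
        P=W[l==i]; print("vtop",st[i,4],P.mean(0).round(1),cv2.minAreaRect(P[:,:2].astype(np.float32)))
print("base",len(base),cv2.minAreaRect(base[:,:2].astype(np.float32)))
P=W[b&(Z>125)]; print("holddown",len(P),P.mean(0),P.min(0),P.max(0))
red=b&(p[...,0]>1.8*p[...,1])&(p[...,0]>90)&(Z>60); print("red",red.sum(),W[red].mean(0))
blk=b&(p.sum(2)<120)&(Z>130); print("black",blk.sum(),np.nanmean(W[blk],0), W[blk].min(0) if blk.sum() else 0,W[blk].max(0) if blk.sum() else 0)
# bar
for name,bb in(("top",(405,452,222,316)),("scene",(330,410,245,315))):
    D=np.load("/tmp/%s.npz"%name);p,W=D["p"].astype(int),D["W"]
    m=box(*bb)&(p.max(2)<100)&(p.max(2)-p.min(2)<25)&(W[...,2]>40)&(W[...,2]<260)
    P=W[m]; c=np.median(P,0); P=P[np.linalg.norm(P-c,axis=1)<140]; c=P.mean(0); 
    d=np.linalg.svd(P-c)[2][0]; d*=np.sign(d[0])
    def f(q):
        a=np.array([q[2],q[3],q[4]]);a/=np.linalg.norm(a)
        o=c+np.array([0,q[0],q[1]]); x=P-o; return np.linalg.norm(x-np.outer(x@a,a),axis=1)-22
    s=least_squares(f,[0,-18,*d],loss="soft_l1",f_scale=1.5)
    a=s.x[2:]/np.linalg.norm(s.x[2:]); o=c+[0,*s.x[:2]]; t=(P-o)@a
    lo,hi=np.percentile(t,[.5,99.5]); print(name,len(P),"axis",a.round(3),"incl",np.degrees(np.arcsin(a[2])),"az",np.degrees(np.arctan2(a[1],a[0])),"len",hi-lo,"res",np.median(abs(s.fun)))
    print(" low",(o+lo*a).round(1),"high",(o+hi*a).round(1),"org(lo)",(o+(lo+90)*a).round(1),"org(hi)",(o+(hi-110)*a).round(1))
```

```text
vtop 75 [525.3 161.3 103.6] ((524.8344116210938, 162.1420440673828), (24.26833724975586, 18.779830932617188), 26.19038963317871)
vtop 77 [502.6 211.5 103.8] ((503.060546875, 211.08566284179688), (23.77724838256836, 17.597023010253906), 26.7829647064209)
vtop 70 [421.6 114.1 103.3] ((421.49163818359375, 115.18185424804688), (22.55963134765625, 18.28575897216797), 24.309898376464844)
vtop 77 [399.5 164.6 103.8] ((399.7698974609375, 163.6187286376953), (23.462509155273438, 18.347925186157227), 25.189382553100586)
base 2890 ((533.3743286132812, 189.80795288085938), (252.33193969726562, 360.19317626953125), 88.99920654296875)
holddown 474 [611.38951373 230.36179034 157.31036235] [578.44272617 196.22046751 125.15760467] [653.07737929 256.97802668 196.84204006]
red 66 [616.33552589 232.45489625 189.01369564]
black 116 [616.9295501  233.37617408 174.39486128] [599.22608436 216.36384874 131.52587818] [650.23273538 251.7847448  191.25685543]
top 1542 axis [ 0.803 -0.166  0.573] incl 34.96699008455225 az -11.669039327218533 len 197.37270637278624 res 1.3563761191874573
 low [ 470.2 -131.7   79. ] high [ 628.6 -164.4  192.1] org(lo) [ 542.4 -146.6  130.6] org(hi) [ 540.3 -146.2  129.1]
scene 195 axis [ 0.759 -0.174  0.628] incl 38.87924876987507 az -12.949881110147203 len 132.63525708696017 res 1.4962241294629912
 low [ 502.2 -179.1   94.5] high [ 602.8 -202.2  177.7] org(lo) [ 570.4 -194.8  151. ] org(hi) [ 519.3 -183.   108.7]
```

Run:
```python
from h import *
for n in("top","scene"):
    W=np.load("/tmp/%s.npz"%n)["W"].reshape(-1,3)
    for z0,z1 in((40,120),(120,200),(200,300),(300,400),(400,500),(500,700)):
        m=(W[:,2]>z0)&(W[:,2]<z1)&(W[:,1]<-185)&(W[:,1]>-420)&(W[:,0]>350)&(W[:,0]<900)
        P=W[m]
        if len(P)>20: print(n,z0,z1,len(P),np.percentile(P,2,axis=0).round(),np.percentile(P,98,axis=0).round())
```

```text
top 40 120 1134 [ 471. -410.   40.] [ 898. -202.  111.]
top 120 200 3299 [ 528. -414.  134.] [ 747. -266.  196.]
top 200 300 2186 [ 590. -404.  204.] [ 736. -277.  288.]
top 300 400 747 [ 576. -341.  307.] [ 897. -240.  398.]
top 400 500 1187 [ 801. -324.  402.] [ 898. -240.  489.]
top 500 700 21511 [ 549. -398.  516.] [ 831. -233.  590.]
scene 40 120 549 [ 496. -415.   40.] [ 897. -185.  102.]
scene 120 200 917 [ 542. -419.  127.] [ 758. -188.  199.]
scene 200 300 1417 [ 588. -418.  202.] [ 736. -325.  296.]
scene 300 400 636 [ 592. -393.  302.] [ 839. -338.  381.]
scene 400 500 1400 [ 558. -419.  412.] [ 844. -320.  499.]
scene 500 700 5828 [ 543. -418.  510.] [ 815. -272.  588.]
```

Call:
drive_tool:
  steps:
    - [1,12,42,6,-4]
    - [1,12,42,6,-4]
    - [1,12,42,6,-4]
    - [1,12,42,6,-4]
    - [1,12,42,6,-4]
    - [1,12,42,6,-4]
    - [1,12,42,6,-4]
    - [1,12,42,6,-4]
    - [1,12,41,3,-4.2]
    - [1,0,0,0,0]

```text
time_s: 1.1
tcp_pos: [347.9, -141.9, 290.1]
tcp_rot: [-0.0, 0.995, -0.099, 0.001]
ft_force: [-0.1, 0.6, 0.3]
grip_width: 88.0
gripper_force: 0.0
```

Call:
drive_tool:
  steps:
    - [1,30,0,0,0]
    - [1,45,-1,0,0]
    - [1,45,-1,0,0]
    - [1,30,-2,0,0]
    - [1,2,0,0,0]
    - [1,0,0,0,0]
    - [1,0,0,0,0]

```text
time_s: 1.8
tcp_pos: [498.0, -150.3, 289.3]
tcp_rot: [-0.0, 0.995, -0.102, -0.001]
ft_force: [0.3, -0.8, -0.1]
grip_width: 87.9
gripper_force: 0.0
```

```bash
cat >> h.py <<'E'
from scipy.optimize import least_squares
def fitbar(P,a0):
    c=P.mean(0)
    def f(q):
        a=np.array(q[2:])/np.linalg.norm(q[2:]); x=P-c-np.array([0,q[0],q[1]])
        return np.linalg.norm(x-np.outer(x@a,a),axis=1)-22
    s=least_squares(f,[0,-18,*a0],loss="soft_l1",f_scale=1)
    a=s.x[2:]/np.linalg.norm(s.x[2:]); o=c+[0,*s.x[:2]]; t=(P-o)@a; lo,hi=np.percentile(t,[.5,99.5])
    print(len(P),"axis",a.round(3),"incl %.1f az %.1f len %.1f res %.2f"%(np.degrees(np.arcsin(a[2])),np.degrees(np.arctan2(a[1],a[0])),hi-lo,np.median(abs(s.fun))),"low",(o+lo*a).round(1),"high",(o+hi*a).round(1),"org lo",(o+(lo+90)*a).round(1),"org hi",(o+(hi-110)*a).round(1))
    return o,a
E
python3 - <<'E'
from h import *
p,d,W=snap("wrist"); save("w1.png",p); print(r.read_state()["tcp_pos"])
a0=np.array([.803,-.166,.573]); o=np.array([541.3,-146.4,130])
x=W-o; t=x@a0; rr=np.linalg.norm(x-t[...,None]*a0,axis=2)
m=(rr<28)&(p.max(2)<110)&(abs(t)<125); fitbar(W[m],a0)
E
```

```text
[ 497.9826093  -150.27378726  289.62496508]
16510 axis [ 0.802 -0.168  0.573] incl 35.0 az -11.8 len 202.4 res 0.38 low [ 466.6 -130.1   76.7] high [ 628.9 -164.   192.7] org lo [ 538.7 -145.2  128.3] org hi [ 540.7 -145.6  129.7]
```

View pics/w1.png

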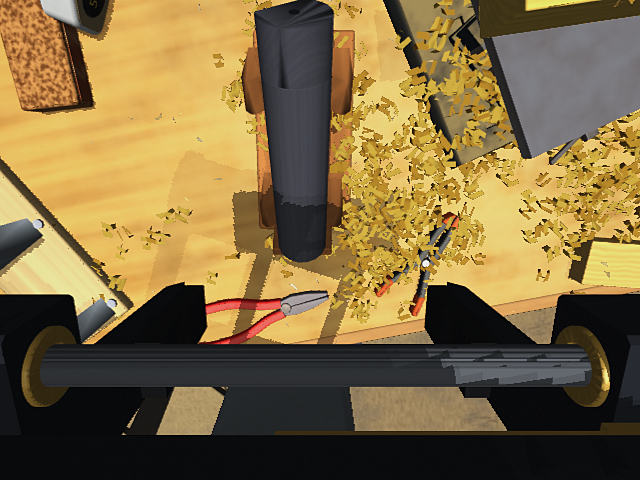

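Call:
drive_tool:
  steps:
    - [1,21,2,0,0]
    - [1,20.5,2.5,0,0]
    - [1,0,0,-30,0]
    - [1,0,0,-40,0]
    - [1,0,0,-40,0]
    - [1,0,0,-30,0]
    - [1,0,0,-15,0]
    - [1,0,0,-8,0]
    - [1,0,0,-4,0]
    - [1,0,0,0,0]
    - [1,0,0,0,0]

```text
time_s: 2.95
tcp_pos: [541.5, -145.9, 124.2]
tcp_rot: [0.0, 0.995, -0.101, 0.001]
ft_force: [0.2, -0.9, 0.3]
grip_width: 88.2
gripper_force: 0.0
```

Call:
drive_tool:
  steps:
    - [1,-1,0,-2,0]
    - [1,0,0,0,0]
    - [-1,0,0,0,0]
    - [-1,0,0,0,0]
    - [-1,0,0,0,0]
    - [-1,0,0,0,0]
    - [-1,0,0,0,0]
    - [-1,0,0,0,0]

```text
time_s: 3.75
tcp_pos: [539.4, -146.2, 120.8]
tcp_rot: [0.001, 0.995, -0.101, -0.0]
ft_force: [-1.2, -0.9, -1.7]
grip_width: 43.8
gripper_force: 30.0
```

Call:
drive_tool:
  steps:
    - [-1,-3,1,5,0]
    - [-1,-6,1,10,0]
    - [-1,-8,2,20,0]
    - [-1,-5,1,30,0]
    - [-1,0,0,40,0]
    - [-1,0,0,40,0]
    - [-1,0,0,10,0]
    - [-1,0,0,0,0]
    - [-1,0,0,0,0]

```text
time_s: 4.65
tcp_pos: [516.3, -139.8, 273.4]
tcp_rot: [-0.001, 0.995, -0.101, -0.002]
ft_force: [-0.1, -0.2, -5.5]
grip_width: 43.2
gripper_force: 30.0
```

Run:
```python
from h import *
s=r.read_state(); p,d,W=snap("wrist"); save("w2.png",p); print(s["tcp_pos"],s["ft_force"],s["ft_torque"],s["grip_width"])
o=s["tcp_pos"]+[0,0,8]
a0=np.array([.802,-.168,.573])
x=W-o; t=x@a0; rr=np.linalg.norm(x-t[...,None]*a0,axis=2)
m=(rr<35)&(p.max(2)<110)&(t>15)&(t<125); o,a=fitbar(W[m],a0)
```

```text
[ 516.3495369  -139.78404337  273.44383695] [-0.12151096 -0.19599522 -5.53893045] [0.12521435 0.08437721 0.01172641] 43.1638431587756
63768 axis [-0.808  0.168 -0.565] incl -34.4 az 168.2 len 95.6 res 0.30 low [ 606.5 -157.6  344.6] high [ 529.3 -141.6  290.6] org lo [ 533.8 -142.5  293.8] org hi [ 618.2 -160.1  352.8]
```

View pics/w2.png

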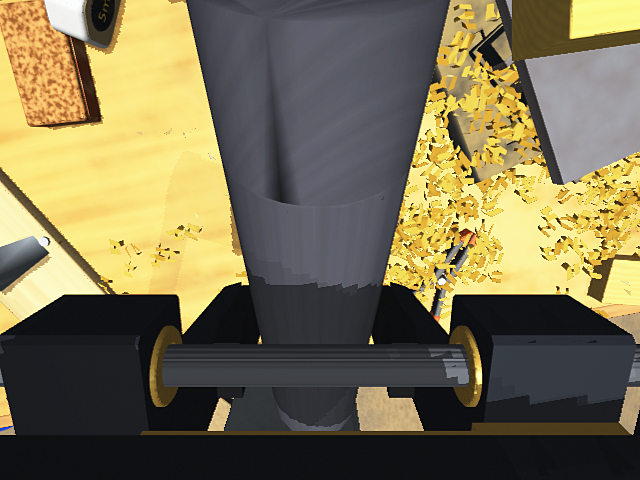

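Call:
drive_tool:
  steps:
    - [-1,-2,15,0,2]
    - [-1,-5,30,-5,3.6]
    - [-1,-6,31,-5,3.6]
    - [-1,-6,31,-5,3.6]
    - [-1,-6,31,-5,3.6]
    - [-1,-6,31,-5,3.6]
    - [-1,-6,31,-5,3.6]
    - [-1,-6,31,-5,3.6]
    - [-1,-5,31,-5,3.6]
    - [-1,-4,26,-5,3.6]
    - [-1,-2,15,-5,1.8]
    - [-1,0,0,0,0]
    - [-1,0,0,0,0]
    - [-1,0,0,0,0]

```text
time_s: 6.1
tcp_pos: [463.4, 162.1, 225.3]
tcp_rot: [0.0, 0.977, 0.213, -0.0]
ft_force: [-0.6, 0.5, -5.5]
grip_width: 43.0
gripper_force: 30.0
```

Run:
```python
from h import *
s=r.read_state(); q=s["tcp_rot"]; print(s["tcp_pos"],"az",2*np.degrees(np.arctan2(q[2],q[1])))
p,d,W=snap("top"); Z=W[...,2]
pi,di,Wi=snap("wrist"); save("w3.png",pi)
J=np.array([462.3,163]);an=np.radians(24.4);e=np.array([np.cos(an),np.sin(an)]);n=np.array([-e[1],e[0]])
for nm,A,P in(("top",W,p),("wrist",Wi,pi)):
    X=(A[...,:2]-J)@e; Y=(A[...,:2]-J)@n; Z=A[...,2]
    for x0 in(-57,57):
        m=(abs(X-x0)<25)&(abs(Y)<45)&(Z>97)&(Z<112)
        for sg in(1,-1):
            mm=m&(Y*sg>15)
            if mm.sum()>10: print(nm,x0,sg,mm.sum(),"X",np.percentile(X[mm],[3,97]).round(1),"Y",np.percentile(Y[mm],[3,97]).round(1),"Z",np.median(Z[mm]).round(1))
    m=(X>130)&(X<240)&(abs(Y)<40)&(Z>120)&(Z<215)
    k=m&(P.max(2)<70); rd=m&(P[...,0]>1.8*P[...,1])&(P[...,0]>80)
    for t,mm in(("black",k),("red",rd)):
        if mm.sum()>5: print(nm,t,mm.sum(),[np.percentile(v[mm],[3,50,97]).round(1) for v in(X,Y,Z)])
```

```text
[463.35073427 162.10370972 225.29779329] az 24.540070219866347
top -57 1 54 X [-68.6 -45.7] Y [25.1 35.5] Z 105.2
top black 129 [array([139.4, 159.1, 205.1]), array([-12. ,   0.1,  12.9]), array([129.4, 176.9, 188.3])]
top red 67 [array([163.9, 168.7, 174.8]), array([-12.8,  -0.7,  13.1]), array([183.8, 190.6, 195.4])]
```

View pics/w3.png

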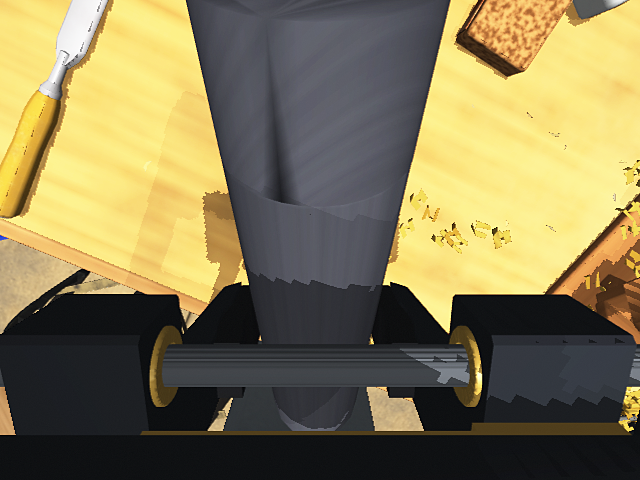

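Call:
drive_tool:
  steps:
    - [-1,-0.6,1,-20,0]
    - [-1,0,0,-25,0]
    - [-1,0,0,-10,0]
    - [-1,0,0,-4,0]
    - [-1,0,0,-3,0]
    - [-1,0,0,-3,0]
    - [-1,0,0,-3,0]
    - [-1,0,0,-3,0]
    - [-1,0,0,-3,0]
    - [-1,0,0,0,0]

```text
time_s: 7.2
tcp_pos: [462.7, 163.6, 151.3]
tcp_rot: [-0.0, 0.977, 0.213, -0.0]
ft_force: [0.2, 0.4, -5.3]
grip_width: 43.3
gripper_force: 30.0
```

Call:
drive_tool:
  steps:
    - [-1,0,0,-3,0]
    - [-1,0,0,-3,0]
    - [-1,0,0,-3,0]
    - [-1,0,0,-3,0]
    - [-1,0,0,0,0]

```text
time_s: 7.7
tcp_pos: [464.4, 163.5, 140.5]
tcp_rot: [0.0, 0.977, 0.213, 0.001]
ft_force: [1.9, -1.7, -1.2]
grip_width: 43.3
gripper_force: 30.0
```

Call:
drive_tool:
  steps:
    - [-1,0,0,-3,0]
    - [-1,0,0,-3,0]
    - [-1,0,0,-3,0]
    - [-1,0,0,-3,0]
    - [-1,0,0,-3,0]
    - [-1,0,0,0,0]

```text
time_s: 8.3
tcp_pos: [462.4, 163.4, 124.0]
tcp_rot: [-0.0, 0.977, 0.213, -0.001]
ft_force: [1.0, -1.9, -3.6]
grip_width: 43.1
gripper_force: 30.0
```

Call:
drive_tool:
  steps:
    - [-1,0,0,-3,0]
    - [-1,0,0,-3,0]
    - [-1,0,0,-3,0]
    - [-1,0,0,-2,0]
    - [-1,0,0,-2,0]
    - [-1,0,0,0,0]

```text
time_s: 8.9
tcp_pos: [462.9, 163.5, 111.5]
tcp_rot: [0.0, 0.977, 0.213, -0.0]
ft_force: [3.3, -1.6, -1.8]
grip_width: 43.2
gripper_force: 30.0
```

Run:
```python
from h import *
s=r.read_state(); p,d,W=snap("wrist"); save("w4.png",p); print(s["tcp_pos"],s["ft_force"])
o=s["tcp_pos"]+[0,0,8]; a0=np.array([.911,.413,0.1])
x=W-o; t=x@a0; rr=np.linalg.norm(x-t[...,None]*a0,axis=2)
m=(rr<32)&(p.max(2)<130)&(t>20)&(t<75); o,a=fitbar(W[m],a0)
```

```text
[462.91014365 163.48722617 111.45944595] [ 3.28847068 -1.63619197 -1.75760292]
21406 axis [0.894 0.427 0.133] incl 7.6 az 25.5 len 54.2 res 0.31 low [481.  173.8 121.5] high [529.5 197.  128.7] org lo [561.5 212.3 133.4] org hi [431.1 150.  114. ]
```

View pics/w4.png

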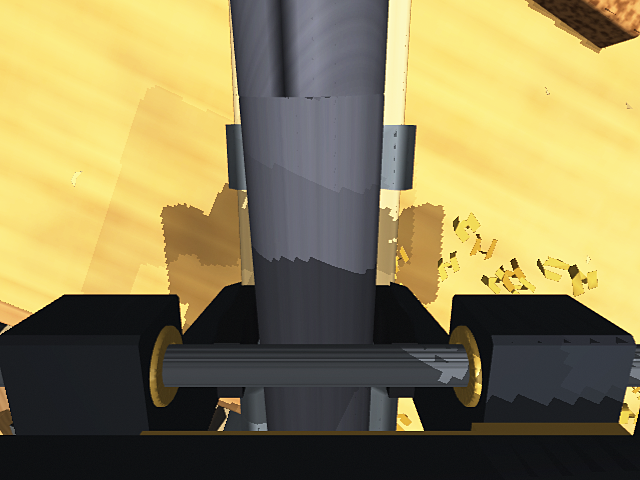

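Call:
drive_tool:
  steps:
    - [-1,0,0,-2,0]
    - [-1,0,0,-2,0]
    - [-1,0,0,-2,0]
    - [-1,0,0,-1,0]
    - [-1,0,0,-1,0]
    - [-1,0,0,0,0]

```text
time_s: 9.55
tcp_pos: [463.1, 163.5, 103.8]
tcp_rot: [0.0, 0.977, 0.213, 0.0]
ft_force: [3.5, -2.6, -1.4]
grip_width: 43.0
gripper_force: 30.0
```

Call:
drive_tool:
  steps:
    - [-1,0,0,-1,0]
    - [-1,0,0,-1,0]
    - [-1,0,0,0,0]

```text
time_s: 9.85
tcp_pos: [463.6, 163.1, 103.2]
tcp_rot: [0.0, 0.977, 0.213, 0.0]
ft_force: [-1.5, -5.4, 11.5]
grip_width: 43.3
gripper_force: 29.9
```

```bash
cat > bar.py <<'E'
from h import *
import sys
s=r.read_state(); p,d,W=snap("wrist"); print(s["tcp_pos"].round(1),s["ft_force"].round(1),s["time_s"])
if len(sys.argv)>1: save(sys.argv[1],p)
J=np.array([462.3,163]);an=np.radians(24.4);e=np.array([np.cos(an),np.sin(an)]);n=np.array([-e[1],e[0]])
X=(W[...,:2]-J)@e; Y=(W[...,:2]-J)@n; Z=W[...,2]
a0=np.array([*e,0])
m=(abs(Y)<28)&(Z>105)&(Z<150)&(p.max(2)<140)&(X>15)&(X<72); o,a=fitbar(W[m],a0)
print("jigY of axis",(o[:2]-J)@n,"z at mid",o[2]-(o[:2]-J)@e*a[2])
k=(abs(Y)<28)&(X>60)&(X<125)&(Z>85)&(Z<150)
print("end X",np.percentile(X[k],[98,99.5]).round(1))
# flat section profile
k=k&(X>84)&(X<104)
for y in range(-22,23,4):
    q=k&(abs(Y-y)<2); 
    if q.sum()>10: print(y,np.median(Z[q]).round(1),end="; ")
q=k&(Z>97); 
print()
E
python3 bar.py
```

```text
[463.6 163.1 103.2] [-1.5 -5.4 11.5] 9.85
22879 axis [-0.904 -0.427 -0.016] incl -0.9 az -154.7 len 56.4 res 0.33 low [527.  194.8 111.6] high [476.  170.7 110.7] org lo [445.7 156.4 110.1] org hi [575.5 217.7 112.4]
jigY of axis 1.8350616338925043 z at mid 111.86960277161215
end X [101.3 102.9]
-18 121.6; -14 126.7; -10 130.1; -6 132.4; -2 133.7; 2 134.1; 6 133.8; 10 132.8; 14 130.9; 18 127.8; 22 123.0;
```

Call:
drive_tool:
  steps:
    - [-0.5,0,0,1,0]
    - [0.2,0,0,0,0]
    - [1,0,0,0,0]
    - [1,0,0,0,0]
    - [1,0,0,0,0]
    - [1,0,0,0,0]
    - [1,0,0,20,0]
    - [1,0,0,40,0]
    - [1,0,0,40,0]
    - [1,0,0,40,0]
    - [1,0,0,0,0]
    - [1,0,0,0,0]

```text
time_s: 11.1
tcp_pos: [463.4, 163.7, 243.4]
tcp_rot: [0.0, 0.977, 0.213, 0.001]
ft_force: [-0.1, -0.2, -0.7]
grip_width: 87.9
gripper_force: 0.0
```

```bash
python3 bar.py w5.png
```

```text
[463.4 163.7 243.4] [-0.1 -0.2 -0.7] 11.1
5610 axis [ 0.911  0.412 -0.002] incl -0.1 az 24.3 len 56.2 res 0.38 low [476.2 169.3 109.4] high [527.4 192.5 109.2] org lo [558.2 206.4 109.2] org hi [427.2 147.2 109.5]
jigY of axis -0.01621789623627734 z at mid 109.39018547618393
end X [112.  112.7]
-22 116.9; -18 122.2; -14 126.4; -10 129.1; -6 130.5; -2 131.4; 2 131.5; 6 130.6; 10 129.1; 14 126.3; 18 122.2; 22 116.0;
```

View pics/w5.png

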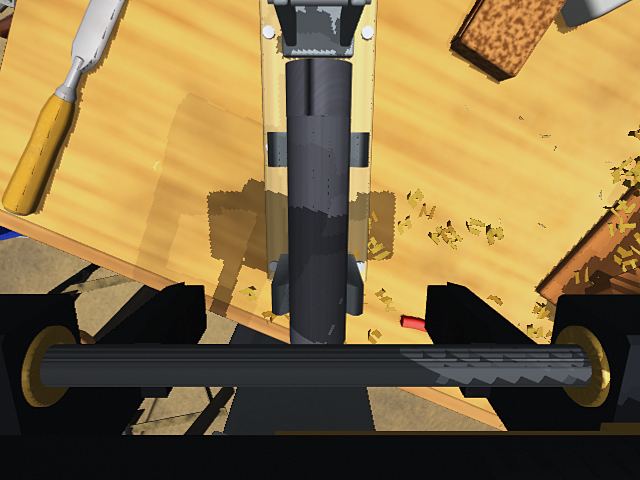

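Call:
drive_tool:
  steps:
    - [1,7,-16,-20,0]
    - [1,0,0,-40,0]
    - [1,0,0,-40,0]
    - [1,0,0,-30,0]
    - [1,0,0,-7,0]
    - [1,0,0,0,0]
    - [1,1.2,-2.7,0,0]
    - [1,0.8,-1.8,0,0]
    - [1,0.8,-1.8,0,0]
    - [1,0,0,0,0]

```text
time_s: 12.15
tcp_pos: [473.7, 142.1, 107.2]
tcp_rot: [-0.001, 0.977, 0.212, 0.001]
ft_force: [-0.5, 4.4, 3.1]
grip_width: 88.0
gripper_force: 2.4
```

Call:
drive_tool:
  steps:
    - [1,0.6,-1.4,0,0]
    - [1,0,0,-2,0]
    - [1,0,0,-3,0]
    - [1,0,0,-3,0]
    - [1,0,0,-3,0]

```text
time_s: 12.65
tcp_pos: [473.6, 142.0, 96.4]
tcp_rot: [-0.002, 0.977, 0.213, 0.001]
ft_force: [-5.0, 9.4, 8.8]
grip_width: 88.2
gripper_force: 5.6
```

Call:
drive_tool:
  steps:
    - [1,0,0,-4,0]
    - [1,0,0,-4,0]
    - [1,0,0,-4,0]
    - [1,0,0,-4,0]
    - [1,0,0,-3,0]
    - [1,0,0,0,0]

```text
time_s: 13.25
tcp_pos: [473.7, 141.0, 76.6]
tcp_rot: [-0.001, 0.977, 0.213, 0.001]
ft_force: [-2.0, 8.1, 2.0]
grip_width: 88.2
gripper_force: 4.1
```

```bash
python3 bar.py
```

```text
[473.7 141.   76.6] [-2.   8.1  2. ] 13.25
35738 axis [ 0.911  0.413 -0.002] incl -0.1 az 24.4 len 56.3 res 0.34 low [476.3 169.4 109.4] high [527.6 192.7 109.3] org lo [558.3 206.6 109.2] org hi [427.4 147.3 109.5]
jigY of axis 0.0545287213813026 z at mid 109.42941515640085
end X [94.4 96.2]
-22 116.1; -18 122.2; -14 126.5; -10 129.1; -6 130.7; -2 131.4; 2 131.4; 6 130.6; 10 129.0; 14 126.4; 18 122.7; 22 117.6;
```

Call:
drive_tool:
  steps:
    - [1,-1.2,2.7,0,0]
    - [1,-2,4.5,0,0]
    - [1,-2,4.5,15,0]
    - [1,0,0,45,0]
    - [1,0,0,45,0]
    - [1,0,0,40,0]
    - [1,0,0,20,0]
    - [1,0,0,0,0]

```text
time_s: 14.1
tcp_pos: [470.4, 151.7, 244.6]
tcp_rot: [0.001, 0.977, 0.213, 0.004]
ft_force: [0.3, 0.6, 0.2]
grip_width: 88.1
gripper_force: 0.0
```

```bash
python3 bar.py w6.png
```

```text
[470.4 151.7 244.6] [0.3 0.6 0.2] 14.1
5550 axis [ 0.911  0.413 -0.002] incl -0.1 az 24.4 len 56.3 res 0.38 low [476.3 169.4 109.4] high [527.5 192.6 109.2] org lo [558.2 206.5 109.2] org hi [427.3 147.2 109.5]
jigY of axis 0.029030311289293564 z at mid 109.39118433783729
end X [111.9 112.6]
-22 116.3; -18 122.2; -14 126.3; -10 129.1; -6 130.7; -2 131.4; 2 131.6; 6 130.7; 10 129.1; 14 126.5; 18 122.2; 22 116.4;
```

View pics/w6.png

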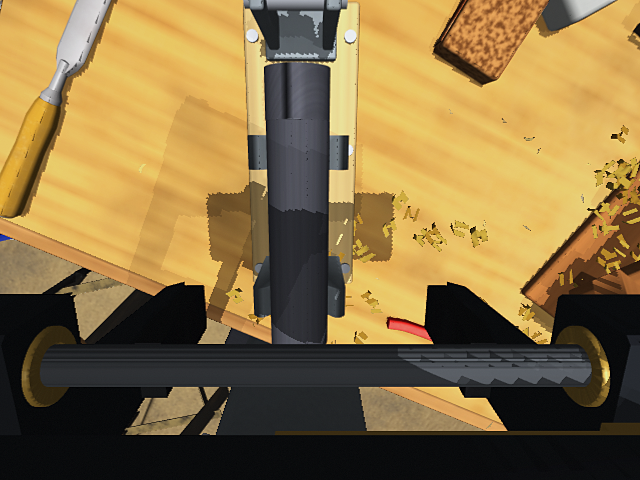

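Call:
drive_tool:
  steps:
    - [1,3,-6.7,-20,0]
    - [1,0,0,-45,0]
    - [1,0,0,-45,0]
    - [1,0,0,-25,0]
    - [1,0,0,-3,0]
    - [1,0.8,-1.8,0,0]
    - [1,0.8,-1.8,0,0]
    - [1,0.8,-1.8,0,0]
    - [1,0.8,-1.8,0,0]
    - [1,0,0,0,0]

```text
time_s: 15.15
tcp_pos: [473.2, 141.0, 104.2]
tcp_rot: [-0.003, 0.977, 0.212, -0.0]
ft_force: [-8.5, 15.9, 4.9]
grip_width: 87.8
gripper_force: 8.9
```

Call:
drive_tool:
  steps:
    - [1,1,-2.3,0,0]
    - [1,0,0,-3,0]
    - [1,0,0,-4,0]
    - [1,0,0,-4,0]

```text
time_s: 15.55
tcp_pos: [474.1, 142.0, 95.2]
tcp_rot: [-0.006, 0.977, 0.212, 0.0]
ft_force: [-16.1, 29.8, 25.8]
grip_width: 88.2
gripper_force: 17.2
```

Call:
drive_tool:
  steps:
    - [1,0,0,-4,0]
    - [1,0,0,-4,0]
    - [1,0,0,-4,0]
    - [1,0,0,-4,0]

```text
time_s: 15.95
tcp_pos: [474.6, 141.0, 78.8]
tcp_rot: [-0.005, 0.977, 0.213, 0.001]
ft_force: [-16.9, 26.5, 27.7]
grip_width: 88.5
gripper_force: 16.6
```

```bash
python3 bar.py
```

```text
[474.6 141.   78.8] [-16.9  26.5  27.7] 15.95
34102 axis [ 0.911  0.413 -0.002] incl -0.1 az 24.4 len 56.4 res 0.34 low [476.2 169.4 109.3] high [527.6 192.7 109.2] org lo [558.2 206.6 109.1] org hi [427.4 147.3 109.5]
jigY of axis 0.07968710346871433 z at mid 109.38496679789942
end X [96.  97.8]
-22 116.0; -18 122.1; -14 126.5; -10 129.0; -6 130.6; -2 131.4; 2 131.3; 6 130.5; 10 128.9; 14 126.4; 18 122.6; 22 117.4;
```

Call:
drive_tool:
  steps:
    - [1,-1,2.3,0,0]
    - [1,-2.5,5.5,0,0]
    - [1,0,0,30,0]
    - [1,0,0,35,0]
    - [1,4,-8,0,0]
    - [1,3.4,-7.8,0,0]
    - [1,0,0,0,0]
    - [1,0,0,0,0]

```text
time_s: 16.8
tcp_pos: [478.7, 126.8, 139.7]
tcp_rot: [-0.0, 0.977, 0.212, -0.001]
ft_force: [0.7, 0.2, 0.0]
grip_width: 88.0
gripper_force: 0.0
```

```bash
cat >> bar.py <<'E'
g=p.mean(2)
q0=(abs(Y)<24)&(X>80)&(X<108)&(Z>100)&(Z<140)
print("bright",[(y,int(np.median(g[q0&(abs(Y-y)<1)]))) for y in range(-20,21,2) if (q0&(abs(Y-y)<1)).sum()>5])
t=s["tcp_pos"][:2]-J; print("tcp jig X %.1f Y %.1f"%(t@e,t@n))
E
python3 bar.py
```

```text
[478.7 126.8 139.7] [0.7 0.2 0. ] 16.8
14679 axis [-0.91  -0.415  0.001] incl 0.1 az -155.5 len 56.3 res 0.36 low [527.5 192.7 109.3] high [476.3 169.3 109.4] org lo [445.6 155.4 109.4] org hi [576.4 215.  109.3]
jigY of axis 0.061198660818380546 z at mid 109.28713789597754
end X [111.1 112.4]
-22 115.6; -18 122.4; -14 126.6; -10 129.1; -6 130.7; -2 131.4; 2 131.4; 6 130.6; 10 129.1; 14 126.3; 18 122.4; 22 117.6; 
bright [(-20, 49), (-18, 62), (-16, 71), (-14, 79), (-12, 84), (-10, 88), (-8, 94), (-6, 101), (-4, 111), (-2, 116), (0, 109), (2, 100), (4, 61), (6, 31), (8, 54), (10, 86), (12, 83), (14, 77), (16, 71), (18, 60), (20, 39)]
tcp jig X -0.0 Y -39.7
```

Call:
drive_tool:
  steps:
    - [1,-1.6,3.6,0,0]
    - [1,0,0,-6,0]
    - [1,0,0,-4,0]
    - [1,0,0,-3,0]
    - [1,0,0,-2,0]

```text
time_s: 17.35
tcp_pos: [477.9, 131.2, 128.1]
tcp_rot: [-0.0, 0.977, 0.213, -0.0]
ft_force: [-14.0, -3.6, 38.0]
grip_width: 88.0
gripper_force: 17.2
```

Call:
drive_tool:
  steps:
    - [1,-0.8,1.8,-0.8,0]
    - [1,-0.8,1.8,-1,0]

```text
time_s: 17.55
tcp_pos: [477.8, 134.8, 126.5]
tcp_rot: [0.0, 0.977, 0.213, 0.002]
ft_force: [-1.7, 1.1, 14.6]
grip_width: 87.7
gripper_force: 5.5
```

Call:
drive_tool:
  steps:
    - [1,-0.8,1.8,-1.3,0]
    - [1,-0.8,1.8,-1.6,0]

```text
time_s: 17.75
tcp_pos: [475.6, 138.7, 122.1]
tcp_rot: [-0.0, 0.977, 0.213, 0.001]
ft_force: [-0.0, 1.0, 3.2]
grip_width: 88.1
gripper_force: 1.6
```

```bash
python3 bar.py
```

```text
[475.6 138.7 122.1] [-0.   1.   3.2] 17.75
17805 axis [ 0.91   0.415 -0.001] incl -0.1 az 24.5 len 56.4 res 0.34 low [476.3 169.4 109.3] high [527.6 192.8 109.2] org lo [558.2 206.7 109.2] org hi [427.5 147.1 109.4]
jigY of axis 0.07333490146070076 z at mid 109.32066535876287
end X [108.6 110.4]
-22 115.9; -18 122.2; -14 126.5; -10 129.0; -6 130.6; -2 131.3; 2 131.3; 6 130.6; 10 129.0; 14 126.4; 18 122.4; 22 117.5; 
bright [(-20, 49), (-18, 64), (-16, 73), (-14, 81), (-12, 86), (-10, 91), (-8, 96), (-6, 102), (-4, 112), (-2, 120), (0, 114), (2, 106), (4, 66), (6, 32), (8, 53), (10, 88), (12, 86), (14, 81), (16, 74), (18, 64), (20, 46)]
tcp jig X 2.1 Y -27.6
```

Call:
drive_tool:
  steps:
    - [1,0,0,30,0]
    - [1,-6,14,0,0]
    - [1,-5,10,0,0]
    - [1,0,0,0,0]

```text
time_s: 18.2
tcp_pos: [461.8, 163.4, 149.8]
tcp_rot: [-0.0, 0.977, 0.214, -0.001]
ft_force: [-0.4, -0.1, -1.3]
grip_width: 88.3
gripper_force: 0.0
```

```bash
cat > ang.py <<'E'
from h import *
J=np.array([462.3,163]);an=np.radians(24.4);e=np.array([np.cos(an),np.sin(an)]);n=np.array([-e[1],e[0]])
def prof(cam,zc=109.4):
    p,d,W=snap(cam); X=(W[...,:2]-J)@e; Y=(W[...,:2]-J)@n; Z=W[...,2]
    b=(X>-70)&(X<70)&(abs(Y)<30)&(Z>100)&(p.max(2)<140)
    for nm,x0,x1 in(("round",10,75),("flat",82,107)):
        q=(X>x0)&(X<x1)&(np.hypot(Y,Z-zc)<27)&(np.hypot(Y,Z-zc)>8)
        A=np.degrees(np.arctan2(Y[q],Z[q]-zc)); R=np.hypot(Y[q],Z[q]-zc)
        print(cam,nm,[(a,round(float(np.median(R[abs(A-a)<5])),1),int((abs(A-a)<5).sum())) for a in range(-170,180,10) if (abs(A-a)<5).sum()>3])
if __name__=="__main__":
    for c in("scene","top","wrist"): prof(c)
    s=r.read_state(); t=s["tcp_pos"][:2]-J; print("tcp jig X %.1f Y %.1f"%(t@e,t@n),s["tcp_pos"].round(1),s["time_s"])
E
python3 ang.py
```

```text
scene round [(-120, 24.2, 7), (-110, 22.8, 11), (-100, 22.6, 6), (-90, 22.6, 8), (-80, 21.3, 11), (-70, 20.5, 8), (-60, 21.3, 8), (-50, 20.6, 9), (-40, 20.7, 11), (-30, 20.4, 15), (-20, 20.1, 16), (-10, 21.0, 18), (0, 20.9, 13), (10, 19.8, 12), (20, 19.7, 10), (30, 20.2, 5), (40, 19.8, 4)]
scene flat [(-100, 23.0, 4), (-90, 23.2, 6), (-80, 22.0, 6), (-70, 23.1, 5), (-60, 24.6, 5), (20, 20.2, 4)]
top round []
top flat [(-70, 21.4, 4), (-60, 21.5, 5), (-50, 21.4, 5), (-40, 20.6, 5), (-30, 20.7, 6), (-20, 23.7, 5), (-10, 21.7, 6), (0, 21.3, 5)]
wrist round [(-110, 25.0, 141), (-100, 26.0, 275), (-80, 21.9, 183), (-70, 21.7, 257), (-60, 21.9, 498), (-50, 21.7, 731), (-40, 22.0, 907), (-30, 21.8, 1201), (-20, 21.9, 1227), (-10, 22.0, 1418), (0, 21.9, 1447), (10, 22.1, 1370), (20, 21.8, 1302), (30, 22.0, 1138), (40, 21.8, 946), (50, 21.9, 774), (60, 21.7, 447), (70, 21.8, 382), (80, 21.8, 10), (100, 26.0, 295), (110, 24.6, 191)]
wrist flat [(-80, 22.0, 40), (-70, 22.0, 136), (-60, 22.1, 243), (-50, 22.1, 367), (-40, 22.1, 470), (-30, 22.1, 577), (-20, 22.2, 638), (-10, 22.1, 702), (0, 22.1, 722), (10, 22.0, 696), (20, 22.0, 649), (30, 22.0, 566), (40, 22.0, 478), (50, 21.9, 353), (60, 21.9, 259), (70, 21.9, 135), (80, 21.9, 51)]
tcp jig X 0.1 Y -0.9 [462.8 162.2 150. ] 18.35
```

Call:
drive_tool:
  steps:
    - [1,0,0,-30,0]
    - [1,0,0,-30,0]
    - [1,0,0,-4,0]
    - [0.06,0,0,0,0]
    - [0.06,0,0,0,0]
    - [0.06,0,0,0,0]
    - [0.06,0,0,0,0]

```text
time_s: 19.05
tcp_pos: [464.4, 162.2, 88.2]
tcp_rot: [0.0, 0.977, 0.213, 0.001]
ft_force: [-0.3, 0.6, 0.3]
grip_width: 58.3
gripper_force: 0.0
```

```bash
cat > st.py <<'E'
from h import *
J=np.array([462.3,163]);an=np.radians(24.4);e=np.array([np.cos(an),np.sin(an)]);n=np.array([-e[1],e[0]])
s=r.read_state(); t=s["tcp_pos"][:2]-J; f=s["ft_force"][:2]; print("tcp jig X %.1f Y %.1f z %.1f"%(t@e,t@n,s["tcp_pos"][2]),"F X %.1f Y %.1f Z %.1f"%(f@e,f@n,s["ft_force"][2]),"grip %.1f %.1f t %.1f"%(s["grip_width"],s["gripper_force"],s["time_s"]))
E
python3 st.py
```

```text
tcp jig X 1.6 Y -1.6 z 88.2 F X -0.1 Y 0.7 Z 0.3 grip 58.3 0.0 t 19.1
```

Call:
drive_tool:
  steps:
    - [0.06,0,0,0,0]
    - [0.06,0.3,-0.7,0,0]
    - [0.06,0,0,0,0]
    - [0.06,0.44,-0.97,2.5,0]
    - [0.06,0.44,-0.97,2.6,0]
    - [0.06,0.44,-0.97,2.6,0]
    - [0.06,0.44,-0.97,2.6,0]

```text
time_s: 19.75
tcp_pos: [465.2, 157.7, 97.4]
tcp_rot: [-0.0, 0.977, 0.213, -0.0]
ft_force: [-0.9, 2.0, -1.3]
grip_width: 46.8
gripper_force: 1.3
```

```bash
python3 st.py; python3 bar.py | tail -5
```

```text
tcp jig X 0.4 Y -6.0 z 97.4 F X -0.0 Y 2.2 Z -1.3 grip 46.8 1.3 t 19.8
jigY of axis -3.104729482831825 z at mid 112.27046002631866
end X [ 98.8 100.5]
-22 123.9; -18 128.7; -14 131.7; -10 133.5; -6 134.4; -2 134.5; 2 133.9; 6 132.6; 10 130.2; 14 126.4; 18 121.4; 
bright [(-20, 84), (-18, 93), (-16, 99), (-14, 104), (-12, 111), (-10, 116), (-8, 122), (-6, 134), (-4, 105), (-2, 50), (0, 54), (2, 98), (4, 114), (6, 110), (8, 105), (10, 99), (12, 90), (14, 81), (16, 69), (18, 52)]
tcp jig X 0.4 Y -6.0
```

Call:
drive_tool:
  steps:
    - [0.06,0.44,-0.97,2.6,0]
    - [0.06,0.44,-0.97,2.6,0]
    - [0.06,0.44,-0.97,2.6,0]
    - [0.06,0.44,-0.97,2.6,0]
    - [0.06,0,0,0,0]
    - [-1,0,0,0,0]
    - [-1,0,0,0,0]
    - [-1,0,0,0,0]

```text
time_s: 20.6
tcp_pos: [466.5, 154.9, 107.8]
tcp_rot: [-0.001, 0.977, 0.213, -0.0]
ft_force: [-5.4, 8.8, 3.8]
grip_width: 43.6
gripper_force: 30.0
```

```bash
python3 st.py; python3 bar.py | tail -5
```

```text
tcp jig X 0.5 Y -9.1 z 107.8 F X -1.3 Y 10.3 Z 3.8 grip 43.6 30.0 t 20.6
jigY of axis -7.513860618519631 z at mid 116.65285187803721
end X [100.4 101.9]
-22 133.5; -18 136.3; -14 137.9; -10 138.8; -6 138.9; -2 138.2; 2 136.7; 6 134.3; 10 130.3; 14 126.8; 
bright [(-20, 102), (-18, 107), (-16, 109), (-14, 72), (-12, 39), (-10, 81), (-8, 135), (-6, 134), (-4, 125), (-2, 117), (0, 112), (2, 107), (4, 103), (6, 96), (8, 89), (10, 79), (12, 41)]
tcp jig X 0.5 Y -9.1
```

Call:
drive_tool:
  steps:
    - [-1,-0.62,1.37,0,0]
    - [-1,-0.62,1.37,-1.5,0]
    - [-1,-0.62,1.37,-1.5,0]
    - [-1,-0.62,1.37,-1.5,0]
    - [-1,-0.62,1.37,-1.5,0]
    - [-1,-0.62,1.37,-1.5,0]
    - [-1,0,0,0,0]

```text
time_s: 21.35
tcp_pos: [464.1, 162.1, 100.4]
tcp_rot: [0.0, 0.977, 0.213, 0.001]
ft_force: [1.3, 2.6, 2.6]
grip_width: 43.2
gripper_force: 30.0
```

```bash
python3 st.py; python3 bar.py | tail -5
```

```text
tcp jig X 1.2 Y -1.6 z 100.4 F X 2.2 Y 1.9 Z 2.6 grip 43.2 30.0 t 21.4
jigY of axis -0.03916835284713116 z at mid 109.25320162337937
end X [101.2 102.7]
-22 117.0; -18 122.4; -14 126.5; -10 129.1; -6 130.6; -2 131.4; 2 131.4; 6 130.7; 10 129.0; 14 126.3; 18 122.4; 
bright [(-20, 65), (-18, 77), (-16, 87), (-14, 97), (-12, 104), (-10, 109), (-8, 107), (-6, 64), (-4, 40), (-2, 94), (0, 138), (2, 133), (4, 124), (6, 117), (8, 113), (10, 107), (12, 102), (14, 95), (16, 86), (18, 71), (20, 28)]
tcp jig X 1.2 Y -1.6
```

Call:
drive_tool:
  steps:
    - [0.06,0,0,0,0]
    - [0.06,0,0,0,0]
    - [0.06,0,0,-8,0]
    - [0.06,0,0,-7,0]
    - [0.06,0.3,-0.6,0,0]
    - [0.06,0.44,-0.97,2.6,0]
    - [0.06,0.44,-0.97,2.6,0]
    - [0.06,0.44,-0.97,2.6,0]
    - [0.06,0.44,-0.97,2.6,0]
    - [0.06,0.44,-0.97,2.6,0]
    - [0.06,0.44,-0.97,2.6,0]
    - [0.06,0.44,-0.97,2.6,0]
    - [0.06,0.44,-0.97,2.6,0]
    - [0.06,0.44,-0.97,2.6,0]
    - [0.06,0,0,0,0]
    - [-1,0,0,0,0]
    - [-1,0,0,0,0]
    - [-1,0,0,0,0]

```text
time_s: 23.2
tcp_pos: [467.1, 153.8, 108.8]
tcp_rot: [-0.001, 0.977, 0.213, -0.001]
ft_force: [-6.6, 8.8, 3.1]
grip_width: 43.0
gripper_force: 30.0
```

Call:
drive_tool:
  steps:
    - [-1,-0.6,1.3,0,0]
    - [-1,-0.61,1.34,-1.4,0]
    - [-1,-0.61,1.34,-1.4,0]
    - [-1,-0.61,1.34,-1.4,0]
    - [-1,-0.61,1.34,-1.4,0]
    - [-1,-0.61,1.34,-1.4,0]
    - [-1,-0.61,1.34,-1.4,0]
    - [-1,0,0,0,0]

```text
time_s: 24.0
tcp_pos: [463.8, 162.0, 100.2]
tcp_rot: [0.0, 0.977, 0.213, 0.0]
ft_force: [0.9, 1.6, 2.0]
grip_width: 43.3
gripper_force: 30.0
```

```bash
python3 st.py; python3 bar.py | tail -5
```

```text
tcp jig X 0.9 Y -1.6 z 100.2 F X 1.5 Y 1.1 Z 2.0 grip 43.3 30.0 t 24.0
jigY of axis -0.02883995386385152 z at mid 109.21147047815869
end X [100.6 102.3]
-22 117.0; -18 122.5; -14 126.4; -10 129.1; -6 130.6; -2 131.4; 2 131.3; 6 130.6; 10 129.1; 14 119.9; 18 96.8; 
bright [(-20, 65), (-18, 75), (-16, 47), (-14, 55), (-12, 103), (-10, 109), (-8, 114), (-6, 119), (-4, 125), (-2, 132), (0, 139), (2, 131), (4, 123), (6, 117), (8, 111), (10, 71), (12, 98), (14, 120), (16, 82), (18, 68), (20, 45)]
tcp jig X 0.9 Y -1.6
```

Call:
drive_tool:
  steps:
    - [0.06,0,0,0,0]
    - [0.06,0,0,0,0]
    - [0.06,0,0,-8,0]
    - [0.06,0,0,-7,0]
    - [0.06,0.3,-0.6,0,0]
    - [0.06,0.44,-0.97,2.6,0]
    - [0.06,0.44,-0.97,2.6,0]
    - [0.06,0.44,-0.97,2.6,0]
    - [0.06,0.44,-0.97,2.6,0]
    - [0.06,0.44,-0.97,2.6,0]
    - [0.06,0.44,-0.97,2.6,0]
    - [0.06,0.44,-0.97,2.6,0]
    - [0.06,0.44,-0.97,2.6,0]
    - [0.06,0.44,-0.97,2.6,0]
    - [0.06,0,0,0,0]
    - [-1,0,0,0,0]
    - [-1,0,0,0,0]
    - [-1,0,0,0,0]

```text
time_s: 25.85
tcp_pos: [467.1, 153.9, 108.9]
tcp_rot: [-0.001, 0.977, 0.213, -0.0]
ft_force: [-6.5, 7.6, 3.6]
grip_width: 43.6
gripper_force: 30.0
```

Call:
drive_tool:
  steps:
    - [-1,-0.6,1.3,0,0]
    - [-1,-0.61,1.34,-1.4,0]
    - [-1,-0.61,1.34,-1.4,0]
    - [-1,-0.61,1.34,-1.4,0]
    - [-1,-0.61,1.34,-1.4,0]
    - [-1,-0.61,1.34,-1.4,0]
    - [-1,-0.61,1.34,-1.4,0]
    - [-1,0,0,0,0]

```text
time_s: 26.65
tcp_pos: [463.8, 162.0, 100.2]
tcp_rot: [0.0, 0.977, 0.213, 0.0]
ft_force: [1.2, 1.3, 2.2]
grip_width: 43.3
gripper_force: 30.0
```

Call:
drive_tool:
  steps:
    - [0.06,0,0,0,0]
    - [0.06,0,0,0,0]
    - [0.06,0,0,-8,0]
    - [0.06,0,0,-7,0]
    - [0.06,0.3,-0.6,0,0]
    - [0.06,0.44,-0.97,2.6,0]
    - [0.06,0.44,-0.97,2.6,0]
    - [0.06,0.44,-0.97,2.6,0]
    - [0.06,0.44,-0.97,2.6,0]
    - [0.06,0.44,-0.97,2.6,0]
    - [0.06,0.44,-0.97,2.6,0]
    - [0.06,0.44,-0.97,2.6,0]
    - [0.06,0.44,-0.97,2.6,0]
    - [0.06,0.44,-0.97,2.6,0]
    - [0.06,0,0,0,0]
    - [-1,0,0,0,0]
    - [-1,0,0,0,0]
    - [-1,0,0,0,0]

```text
time_s: 28.45
tcp_pos: [467.1, 153.9, 108.8]
tcp_rot: [-0.001, 0.977, 0.213, -0.001]
ft_force: [-6.6, 7.8, 3.9]
grip_width: 43.3
gripper_force: 30.0
```

Call:
drive_tool:
  steps:
    - [-1,-0.6,1.3,0,0]
    - [-1,-0.61,1.34,-1.4,0]
    - [-1,-0.61,1.34,-1.4,0]
    - [-1,-0.61,1.34,-1.4,0]
    - [-1,-0.61,1.34,-1.4,0]
    - [-1,-0.61,1.34,-1.4,0]
    - [-1,-0.61,1.34,-1.4,0]
    - [-1,0,0,0,0]

```text
time_s: 29.25
tcp_pos: [463.8, 162.0, 100.2]
tcp_rot: [0.0, 0.977, 0.213, 0.0]
ft_force: [0.8, 2.2, 2.5]
grip_width: 43.5
gripper_force: 30.0
```

```bash
cat >> bar.py <<'E'
# plane fit of the flat
zc=o[2]-(o[:2]-J)@e*a[2] if a[0]>0 else o[2]-(o[:2]-J)@e*a[2]/a[0]*abs(a[0])
yc=(o[:2]-J)@n; rr=np.hypot(Y-yc,Z-zc)
q=(X>84)&(X<108)&(rr<20.5)&(rr>12)&(Z>95)
if q.sum()>50:
    A=np.c_[Y[q],Z[q]]; c=np.median(A,0); 
    for _ in range(4):
        v=np.linalg.svd(A-A.mean(0),full_matrices=False)[2][1]; v*=np.sign(v[1]); dd=(A-A.mean(0))@v; A=A[abs(dd)<1]
    print("flat tilt (+ = faces +Y) %.1f deg, n %d, dist %.1f"%(np.degrees(np.arctan2(v[0],v[1])),len(A),(A.mean(0)-[yc,zc])@v))
E
python3 st.py; python3 bar.py | tail -6
```

```text
tcp jig X 0.9 Y -1.5 z 100.2 F X 1.7 Y 1.6 Z 2.5 grip 43.5 30.0 t 29.2
jigY of axis -0.033422153218751305 z at mid 109.2019226650645
end X [102.2 103.4]
-22 117.1; -18 122.3; -14 126.5; -10 128.1; -6 126.9; -2 125.5; 2 124.1; 6 122.8; 10 121.4; 14 120.0; 18 118.6; 22 116.8; 
bright [(-20, 65), (-18, 76), (-16, 87), (-14, 98), (-12, 99), (-10, 253), (-8, 253), (-6, 253), (-4, 253), (-2, 253), (0, 253), (2, 253), (4, 253), (6, 253), (8, 253), (10, 253), (12, 253), (14, 253), (16, 253), (18, 253), (20, 253)]
tcp jig X 0.9 Y -1.5
flat tilt (+ = faces +Y) 18.9 deg, n 6170, dist 14.6
```

Call:
drive_tool:
  steps:
    - [0.06,0,0,0,0]
    - [0.06,0,0,0,0]
    - [0.06,0,0,-9.4,0]
    - [0.06,0,0,0,0]
    - [0.06,0.3,-0.6,0,0]
    - [0.06,0.44,-0.97,2.6,0]
    - [0.06,0.44,-0.97,2.6,0]
    - [0.06,0.44,-0.97,2.6,0]
    - [0.06,0.44,-0.97,2.6,0]
    - [0.06,0.44,-0.97,2.6,0]
    - [0.06,0.26,-0.58,1.6,0]
    - [0.06,0,0,0,0]
    - [-1,0,0,0,0]
    - [-1,0,0,0,0]
    - [-1,0,0,0,0]

```text
time_s: 30.8
tcp_pos: [465.6, 157.2, 105.5]
tcp_rot: [-0.001, 0.977, 0.213, -0.0]
ft_force: [-5.9, 7.3, 3.0]
grip_width: 43.3
gripper_force: 30.0
```

```bash
python3 st.py; python3 bar.py | tail -6
```

```text
tcp jig X 0.6 Y -6.7 z 105.5 F X -2.4 Y 9.1 Z 3.0 grip 43.3 30.0 t 30.8
jigY of axis -5.119830382786541 z at mid 114.29829288780054
end X [101.9 102.5]
-22 128.5; -18 129.2; -14 129.1; -10 129.2; -6 129.1; -2 129.0; 2 129.1; 6 129.1; 10 128.9; 14 125.8; 18 118.4; 
bright [(-20, 253), (-18, 253), (-16, 253), (-14, 253), (-12, 253), (-10, 253), (-8, 253), (-6, 253), (-4, 253), (-2, 253), (0, 253), (2, 253), (4, 253), (6, 253), (8, 253), (10, 253), (12, 55), (14, 43), (16, 40)]
tcp jig X 0.6 Y -6.7
flat tilt (+ = faces +Y) 0.3 deg, n 6325, dist 14.6
```

Call:
drive_tool:
  steps:
    - [-1,-0.6,1.3,0,0]
    - [-1,-0.53,1.18,-1.3,0]
    - [-1,-0.53,1.18,-1.3,0]
    - [-1,-0.53,1.18,-1.3,0]
    - [-1,-0.53,1.18,-1.2,0]
    - [-1,0,0,0,0]

```text
time_s: 31.45
tcp_pos: [464.2, 162.1, 100.4]
tcp_rot: [-0.0, 0.977, 0.213, 0.001]
ft_force: [0.7, 2.2, 1.1]
grip_width: 43.3
gripper_force: 30.0
```

```bash
python3 st.py; python3 bar.py | tail -2
```

```text
tcp jig X 1.3 Y -1.6 z 100.4 F X 1.6 Y 1.7 Z 1.1 grip 43.3 30.0 t 31.4
tcp jig X 1.3 Y -1.6
flat tilt (+ = faces +Y) 0.4 deg, n 6399, dist 14.7
```

Flat is up and the bar is seated. Let go, rise and locate the ball.

Call:
drive_tool:
  steps:
    - [-0.02,0,0,0,0]
    - [0.06,0,0,0,0]
    - [0.5,0,0,0,0]
    - [0.5,0,0,0,0]
    - [0.5,0,0,0,0]
    - [0.5,0,0,20,0]
    - [0.5,0,0,40,0]
    - [0.5,0,0,50,0]
    - [0.5,0,0,50,0]
    - [0.5,10,4,20,0]
    - [0.5,20,9,0,0]
    - [0.5,0,0,0,0]

```text
time_s: 32.7
tcp_pos: [495.2, 175.2, 281.2]
tcp_rot: [0.0, 0.977, 0.213, 0.001]
ft_force: [-0.0, 0.5, -0.5]
grip_width: 66.3
gripper_force: 0.0
```

```bash
python3 st.py; python3 bar.py w7.png| tail -7
python3 - <<'E'
from h import *
J=np.array([462.3,163]);an=np.radians(24.4);e=np.array([np.cos(an),np.sin(an)]);n=np.array([-e[1],e[0]])
for c in("wrist","top"):
    p,d,W=snap(c); X=(W[...,:2]-J)@e; Y=(W[...,:2]-J)@n; Z=W[...,2]; p=p.astype(int)
    m=(X>120)&(X<240)&(abs(Y)<40)&(Z>140)&(Z<230)
    rd=m&(p[...,0]>1.8*p[...,1])&(p[...,0]>80); bk=m&(p.max(2)<80)&(X>180)
    for t,k in(("red",rd),("black",bk)):
        if k.sum()>8: print(c,t,k.sum(),[np.percentile(v[k],[3,50,97]).round(1).tolist() for v in(X,Y,Z)])
    if bk.sum()>15:
        P=np.c_[X[bk],Y[bk],Z[bk]]; f=lambda q:np.linalg.norm(P-q,axis=1)-11
        s=least_squares(f,P.mean(0)-[0,0,8],loss="soft_l1",f_scale=1); print("ball",s.x.round(1),np.median(abs(s.fun)))
E
```

```text
tcp jig X 35.0 Y -2.4 z 281.2 F X 0.2 Y 0.4 Z -0.5 grip 66.3 0.0 t 32.7
4036 axis [ 0.911  0.412 -0.001] incl -0.1 az 24.3 len 56.3 res 0.40 low [476.2 169.4 109.4] high [527.5 192.6 109.3] org lo [558.2 206.5 109.3] org hi [427.3 147.3 109.5]
jigY of axis 0.021247041364773622 z at mid 109.41151203135921
end X [114.5 115.2]
-22 116.6; -18 122.6; -14 124.4; -10 124.2; -6 124.1; -2 124.1; 2 124.1; 6 124.0; 10 124.1; 14 124.1; 18 122.2; 22 117.0; 
bright [(-20, 37), (-18, 63), (-16, 128), (-14, 236), (-12, 236), (-10, 236), (-8, 236), (-6, 236), (-4, 236), (-2, 236), (0, 236), (2, 236), (4, 236), (6, 236), (8, 236), (10, 236), (12, 236), (14, 236), (16, 239), (18, 33), (20, 26)]
tcp jig X 35.0 Y -2.4
flat tilt (+ = faces +Y) 0.6 deg, n 1053, dist 14.7
wrist red 461 [[165.1, 166.6, 168.4], [-13.6, 0.1, 13.3], [189.2, 191.4, 193.1]]
top black 44 [[193.2, 199.2, 205.7], [-7.4, 0.3, 7.3], [172.7, 177.3, 180.3]]
ball [2.014e+02 1.000e-01 1.681e+02] 1.1779746248041132
```

View pics/w7.png

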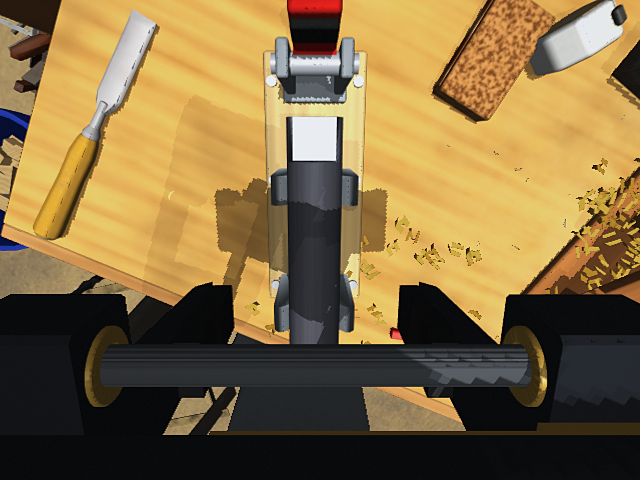

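Run:
```python
from h import *
J=np.array([462.3,163]);an=np.radians(24.4);e=np.array([np.cos(an),np.sin(an)]);n=np.array([-e[1],e[0]])
p,d,W=snap("wrist"); X=(W[...,:2]-J)@e; Y=(W[...,:2]-J)@n; Z=W[...,2]
q=(p.min(2)>200)&(abs(Y)<15)&(abs(Z-124)<3)&(X>60)&(X<125); print("flat X",np.percentile(X[q],[1,3,97,99]).round(1))
D=np.load("/tmp/top.npz"); 
for c in("top","scene"):
    W=np.load("/tmp/%s.npz"%c)["W"]; X=(W[...,:2]-J)@e; Y=(W[...,:2]-J)@n; Z=W[...,2]
    m=(X>190)&(X<360)&(Y>-30)&(Y<140)&(Z>25)&(Z<260); print(c,m.sum())
    for z0 in range(30,230,20):
        k=m&(abs(Z-z0)<10)
        if k.sum()>10: print(z0,k.sum(),np.percentile(X[k],[2,98]).round(),np.percentile(Y[k],[2,98]).round())
```

```text
flat X [ 84.6  84.7 114.4 115.1]
top 1564
30 169 [260. 352.] [-2. 93.]
50 235 [260. 357.] [-3. 95.]
70 245 [260. 352.] [-3. 95.]
90 273 [260. 356.] [-3. 94.]
110 192 [261. 356.] [-5. 96.]
130 164 [268. 357.] [-4. 91.]
150 172 [267. 351.] [-9. 96.]
170 110 [191. 353.] [-10. 102.]
scene 888
30 90 [255. 317.] [-9. 64.]
50 92 [255. 318.] [-10.  62.]
70 114 [264. 355.] [-10.  91.]
90 181 [262. 354.] [-9. 95.]
110 138 [267. 358.] [-3. 85.]
130 151 [273. 354.] [-4. 92.]
150 92 [267. 352.] [-4. 98.]
170 29 [193. 306.] [-13. 104.]
```

Run:
```python
from h import *
J=np.array([462.3,163]);an=np.radians(24.4);e=np.array([np.cos(an),np.sin(an)]);n=np.array([-e[1],e[0]])
p,d,W=snap("wrist"); X=(W[...,:2]-J)@e; Y=(W[...,:2]-J)@n; Z=W[...,2]
for sg in(1,-1):
    k=(abs(Z-106)<4)&(Y*sg>27)&(Y*sg<36)&(X>30)&(X<90); print("far V",k.sum(),np.percentile(X[k],[1,3,50,97,99]).round(1),np.median(Z[k]))
    k=(abs(Z-106)<4)&(Y*sg>27)&(Y*sg<36)&(X<-30)&(X>-90); print("near V",k.sum(),np.percentile(X[k],[1,3,50,97,99]).round(1) if k.sum() else 0)
k=(p.min(2)>200)&(abs(Y)<12)&(abs(Z-124)<3)&(X>60)&(X<125); print("flat",np.percentile(X[k],[1,3,50,97,99]).round(1))
```

```text
far V 318 [46.5 47.2 58.4 70.2 70.4] 105.93322097266093
near V 261 [-67.2 -66.7 -54.8 -43.5 -43.3]
far V 317 [46.6 47.1 58.6 69.9 70.3] 106.02516129125377
near V 258 [-67.3 -66.8 -54.4 -43.7 -43.6]
flat [ 84.6  85.3 100.4 114.4 115.1]
```

Call:
drive_tool:
  steps:
    - [-0.1,25.4,11.5,0,0]
    - [-0.1,25.4,11.5,0,0]
    - [-0.1,25.4,11.5,0,0]
    - [-0.1,25.4,11.5,0,0]
    - [-0.1,25.4,11.5,0,0]
    - [-0.1,25.4,11.5,0,0]
    - [-0.1,0,0,-30,0]
    - [-0.1,0,0,-30,0]
    - [-0.1,0,0,-30,0]
    - [-0.1,0,0,-15,0]
    - [-0.1,0,0,0,0]
    - [-0.1,0,0,0,0]

```text
time_s: 34.15
tcp_pos: [646.3, 243.9, 176.3]
tcp_rot: [0.0, 0.977, 0.213, 0.0]
ft_force: [0.5, -0.6, 0.8]
grip_width: 39.4
gripper_force: 0.0
```

```bash
python3 st.py
python3 - <<'E'
from h import *
J=np.array([462.3,163]);an=np.radians(24.4);e=np.array([np.cos(an),np.sin(an)]);n=np.array([-e[1],e[0]])
p,d,W=snap("wrist"); X=(W[...,:2]-J)@e; Y=(W[...,:2]-J)@n; Z=W[...,2]
bk=(X>185)&(X<225)&(abs(Y)<13)&(Z>160)&(Z<190)&(p.max(2)<90); print(bk.sum())
P=np.c_[X[bk],Y[bk],Z[bk]]; f=lambda q:np.linalg.norm(P-q,axis=1)-11
s=least_squares(f,[201,0,168],loss="soft_l1",f_scale=1); print("ball",s.x.round(1),np.median(abs(s.fun)))
E
```

```text
tcp jig X 201.0 Y -2.3 z 176.3 F X 0.2 Y -0.7 Z 0.8 grip 39.4 0.0 t 34.1
2216
ball [ 2.017e+02 -1.000e-01  1.684e+02] 0.26911486970521636
```

Call:
drive_tool:
  steps:
    - [-0.1,0,0,-10,0]
    - [-0.1,0,0,-8,0]
    - [-0.1,0,0,0,0]
    - [-1,0,0,0,0]
    - [-1,0,0,0,0]
    - [-1,0,0,0,0]
    - [-1,0,0,0,0]

```text
time_s: 34.9
tcp_pos: [646.0, 244.5, 157.7]
tcp_rot: [-0.0, 0.977, 0.213, 0.0]
ft_force: [-1.2, 2.4, 0.4]
grip_width: 19.8
gripper_force: 30.0
```

```bash
python3 st.py
python3 - <<'E'
import numpy as np
A=np.r_[1.7:0.05:-.1,0.0]; A=np.round(np.append(np.arange(17,-1,-1)/10,[]),1)
x=-50*np.cos(A)+45*np.sin(A); z=50*np.sin(A)+45*np.cos(A); an=np.radians(24.4)
pr=np.zeros(3)
P=np.c_[x*np.cos(an),x*np.sin(an),z]; d=np.diff(P,axis=0)
print([[-1,round(a,1),round(b,1),round(c,1),0] for a,b,c in d])
E
```

```text
tcp jig X 201.0 Y -1.7 z 157.7 F X -0.1 Y 2.6 Z 0.4 grip 19.8 30.0 t 34.9
[[-1, np.float64(-4.2), np.float64(-1.9), np.float64(4.9), 0], [-1, np.float64(-4.6), np.float64(-2.1), np.float64(4.4), 0], [-1, np.float64(-5.0), np.float64(-2.3), np.float64(3.9), 0], [-1, np.float64(-5.3), np.float64(-2.4), np.float64(3.3), 0], [-1, np.float64(-5.6), np.float64(-2.5), np.float64(2.7), 0], [-1, np.float64(-5.8), np.float64(-2.6), np.float64(2.1), 0], [-1, np.float64(-6.0), np.float64(-2.7), np.float64(1.4), 0], [-1, np.float64(-6.1), np.float64(-2.8), np.float64(0.8), 0], [-1, np.float64(-6.1), np.float64(-2.8), np.float64(0.1), 0], [-1, np.float64(-6.1), np.float64(-2.8), np.float64(-0.6), 0], [-1, np.float64(-6.0), np.float64(-2.7), np.float64(-1.3), 0], [-1, np.float64(-5.9), np.float64(-2.7), np.float64(-1.9), 0], [-1, np.float64(-5.7), np.float64(-2.6), np.float64(-2.5), 0], [-1, np.float64(-5.4), np.float64(-2.5), np.float64(-3.2), 0], [-1, np.float64(-5.1), np.float64(-2.3), np.float64(-3.7), 0], [-1, np.float64(-4.7), np.float64(-2.1), np.float64(-4.3), 0], [-1, np.float64(-4.3), np.float64(-2.0), np.float64(-4.8), 0]]
```

Call:
drive_tool:
  steps:
    - [-1,-4.2,-1.9,4.9,0]
    - [-1,-4.6,-2.1,4.4,0]
    - [-1,-5.0,-2.3,3.9,0]
    - [-1,-5.3,-2.4,3.3,0]
    - [-1,-5.6,-2.5,2.7,0]
    - [-1,-5.8,-2.6,2.1,0]

```text
time_s: 35.5
tcp_pos: [614.5, 230.2, 178.5]
tcp_rot: [-0.0, 0.977, 0.213, -0.0]
ft_force: [-0.4, 5.5, -4.9]
grip_width: 20.3
gripper_force: 30.0
```

Call:
drive_tool:
  steps:
    - [-1,-6.0,-2.7,1.4,0]
    - [-1,-6.1,-2.8,0.8,0]
    - [-1,-6.1,-2.8,0.1,0]
    - [-1,-6.1,-2.8,-0.6,0]
    - [-1,-6.0,-2.7,-1.3,0]
    - [-1,-5.9,-2.7,-1.9,0]

```text
time_s: 36.1
tcp_pos: [579.0, 214.0, 177.8]
tcp_rot: [-0.0, 0.977, 0.213, 0.001]
ft_force: [0.2, 5.9, -1.1]
grip_width: 20.1
gripper_force: 30.0
```

```bash
python3 st.py
```

```text
tcp jig X 127.3 Y -1.7 z 177.8 F X 2.6 Y 5.3 Z -1.1 grip 20.1 30.0 t 36.1
```

Call:
drive_tool:
  steps:
    - [-1,-2.8,-1.3,-1.2,0]
    - [-1,-2.9,-1.3,-1.3,0]
    - [-1,-2.7,-1.2,-1.6,0]
    - [-1,-2.7,-1.3,-1.6,0]
    - [-1,-2.6,-1.1,-1.8,0]
    - [-1,-2.5,-1.2,-1.9,0]
    - [-1,-2.4,-1.1,-2.1,0]
    - [-1,-2.3,-1.0,-2.2,0]
    - [-1,-1.1,-0.5,-1.2,0]
    - [-1,0,0,0,0]

```text
time_s: 37.1
tcp_pos: [556.3, 203.7, 163.3]
tcp_rot: [-0.0, 0.977, 0.213, -0.0]
ft_force: [-4.4, 4.2, 4.3]
grip_width: 20.0
gripper_force: 30.0
```

```bash
python3 st.py
```

```text
tcp jig X 102.4 Y -1.7 z 163.3 F X -2.3 Y 5.7 Z 4.3 grip 20.0 30.0 t 37.1
```

Call:
drive_tool:
  steps:
    - [-1,-1.1,-0.5,-1.2,0]
    - [-1,-1.1,-0.5,-1.3,0]
    - [-1,0,0,0,0]

```text
time_s: 37.4
tcp_pos: [554.0, 202.7, 160.8]
tcp_rot: [-0.0, 0.977, 0.213, -0.001]
ft_force: [-5.2, 3.5, 4.2]
grip_width: 20.1
gripper_force: 30.0
```

```bash
python3 st.py
```

```text
tcp jig X 99.9 Y -1.7 z 160.8 F X -3.3 Y 5.3 Z 4.2 grip 20.1 30.0 t 37.4
```

Call:
drive_tool:
  steps:
    - [-1,-0.8,-0.4,-1,0]
    - [-1,-0.8,-0.4,-1,0]
    - [-1,0,0,0,0]

```text
time_s: 37.7
tcp_pos: [552.9, 202.2, 159.4]
tcp_rot: [-0.0, 0.977, 0.213, 0.0]
ft_force: [-5.5, 5.4, 6.4]
grip_width: 20.3
gripper_force: 30.0
```

```bash
python3 st.py
```

```text
tcp jig X 98.7 Y -1.7 z 159.4 F X -2.8 Y 7.2 Z 6.4 grip 20.3 30.0 t 37.7
```

Call:
drive_tool:
  steps:
    - [-1,0,0,-1,0]
    - [-1,0,0,0,0]

```text
time_s: 37.9
tcp_pos: [552.9, 202.2, 159.2]
tcp_rot: [-0.0, 0.977, 0.213, 0.0]
ft_force: [-8.5, 4.7, 12.3]
grip_width: 20.6
gripper_force: 30.0
```

```bash
python3 st.py
```

```text
tcp jig X 98.7 Y -1.8 z 159.2 F X -5.8 Y 7.8 Z 12.3 grip 20.6 30.0 t 37.9
```

Firm contact; release, retreat up and check.

Call:
drive_tool:
  steps:
    - [-1,0,0,0.8,0]
    - [-0.3,0,0,0,0]
    - [0,0,0,0,0]
    - [0,0,0,0,0]
    - [0,0,0,0,0]
    - [0,0,0,15,0]
    - [0,0,0,30,0]
    - [0,0,0,40,0]
    - [0,-20,-9,40,0]
    - [0,-20,-9,0,0]
    - [0,0,0,0,0]
    - [0,0,0,0,0]

```text
time_s: 39.1
tcp_pos: [513.7, 183.8, 283.1]
tcp_rot: [0.0, 0.977, 0.213, 0.0]
ft_force: [0.1, -0.1, 0.0]
grip_width: 44.1
gripper_force: 0.0
```

```bash
python3 st.py
python3 - <<'E'
from h import *
J=np.array([462.3,163]);an=np.radians(24.4);e=np.array([np.cos(an),np.sin(an)]);n=np.array([-e[1],e[0]])
p,d,W=snap("wrist"); save("w8.png",p); X=(W[...,:2]-J)@e; Y=(W[...,:2]-J)@n; Z=W[...,2]; pi=p.astype(int)
rd=(pi[...,0]>1.8*pi[...,1])&(pi[...,0]>80)&(abs(Y)<18)&(X>70)&(X<170)&(Z>115)&(Z<160)
for a,b in((74,84),(84,90),(110,120),(120,130),(130,140)):
    k=rd&(X>a)&(X<b); 
    if k.sum()>5: print(a,b,k.sum(),np.percentile(Z[k],[10,50,90]).round(1))
k=rd&(abs(Y)<12); 
P=np.c_[X[k],Y[k],Z[k]]; P=P[P[:,2]>np.median(P[:,2])-4]; c=np.linalg.lstsq(np.c_[P[:,:2],np.ones(len(P))],P[:,2],rcond=None)[0]; print("slope X,Y deg",np.degrees(c[:2]).round(2))
bk=(X>80)&(X<120)&(abs(Y)<13)&(Z>160)&(Z<190)&(p.max(2)<90)
P=np.c_[X[bk],Y[bk],Z[bk]]; f=lambda q:np.linalg.norm(P-q,axis=1)-11
s=least_squares(f,[100,0,169],loss="soft_l1",f_scale=1); print("ball",s.x.round(1),bk.sum())
E
```

```text
tcp jig X 55.4 Y -2.3 z 283.1 F X 0.0 Y -0.2 Z 0.0 grip 44.1 0.0 t 39.1
74 84 78 [141.4 142.6 143.7]
84 90 321 [142.4 143.3 144.2]
110 120 564 [141.4 142.4 143.5]
120 130 622 [141.2 142.3 143.2]
130 140 630 [140.9 142.  142.9]
slope X,Y deg [-1.57  0.14]
ball [102.6  -0.  169.9] 889
```

View pics/w8.png

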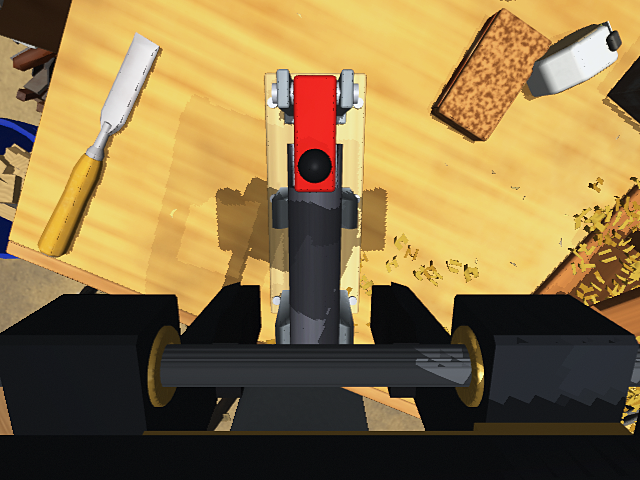

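Call:
drive_tool:
  steps:
    - [-1,20,9,0,0]
    - [-1,21,9.6,0,0]
    - [-1,0,0,-40,0]
    - [-1,0,0,-40,0]
    - [-1,0,0,-15,0]
    - [-1,0,0,-4,0]
    - [-1,0,0,-2,0]
    - [-1,0,0,-1,0]
    - [-1,0,0,0,0]

```text
time_s: 40.05
tcp_pos: [555.1, 202.6, 181.5]
tcp_rot: [0.0, 0.977, 0.213, 0.001]
ft_force: [-0.8, -0.2, 1.8]
grip_width: 0.2
gripper_force: 0.6
```

```bash
python3 st.py
```

```text
tcp jig X 100.8 Y -2.3 z 181.5 F X -0.8 Y 0.2 Z 1.8 grip 0.2 0.6 t 40.0
```

Call:
drive_tool:
  steps:
    - [-1,0,0,-1,0]
    - [-1,0,0,-1,0]
    - [-1,0,0,0,0]

```text
time_s: 40.35
tcp_pos: [555.1, 202.6, 181.0]
tcp_rot: [0.0, 0.977, 0.213, 0.001]
ft_force: [-5.4, -1.6, 11.3]
grip_width: 0.4
gripper_force: 5.7
```

```bash
python3 st.py
```

```text
tcp jig X 100.9 Y -2.3 z 181.0 F X -5.6 Y 0.7 Z 11.3 grip 0.4 5.7 t 40.4
```

Call:
drive_tool:
  steps:
    - [-1,0,0,5,0]
    - [-1,0,0,30,0]
    - [-1,0,0,40,0]
    - [-1,-20,-9,30,0]
    - [-1,-20,-9,0,0]
    - [-1,0,0,0,0]
    - [-1,0,0,0,0]

```text
time_s: 41.05
tcp_pos: [514.7, 184.5, 283.6]
tcp_rot: [-0.0, 0.977, 0.213, 0.0]
ft_force: [-0.3, 0.8, -0.1]
grip_width: 0.6
gripper_force: 0.0
```

```bash
python3 st.py
python3 - <<'E'
from h import *
J=np.array([462.3,163]);an=np.radians(24.4);e=np.array([np.cos(an),np.sin(an)]);n=np.array([-e[1],e[0]])
p,d,W=snap("wrist"); X=(W[...,:2]-J)@e; Y=(W[...,:2]-J)@n; Z=W[...,2]; pi=p.astype(int)
k=(pi[...,0]>1.8*pi[...,1])&(pi[...,0]>80)&(abs(Y)<12)&(X>76)&(X<140)&(Z>138)&(Z<147)
P=np.c_[X[k],Y[k],Z[k]]; c=np.linalg.lstsq(np.c_[P[:,:2],np.ones(len(P))],P[:,2],rcond=None)[0]; print("arm slope",np.degrees(c[:2]).round(2))
k=(abs(Y)<55)&(X>-60)&(X<170)&(abs(Z-17)<4)
P=np.c_[X[k],Y[k],Z[k]]; c=np.linalg.lstsq(np.c_[P[:,:2],np.ones(len(P))],P[:,2],rcond=None)[0]; print("base slope",k.sum(),np.degrees(c[:2]).round(2))
print(r.close_job())
E
```

```text
tcp jig X 56.6 Y -2.1 z 283.6 F X 0.0 Y 0.8 Z -0.1 grip 0.6 0.0 t 41.0
arm slope [-1.23  0.41]
base slope 6542 [-0.03  0.05]
the job is handed in; nothing more can be done
None
```

The job is handed in at 41 s: the bar lies in the V-blocks about 4 mm lengthwise from the nominal point, its flat up to within about 0.5°, and the pad is down with the hold-down measuring about 1.2° short of level. As the tool cannot tilt, I rolled the bar in five steps, each up one V wall (5–9 mm off the groove line) and slid back while gripped, so it never left the V-blocks. Before that, three presses, the hardest 38 N at a fingertip, failed to turn it.

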